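# Lay the delivered cartons down, label up

## Robot

A 6-joint arm with a two-finger parallel gripper is mounted at the origin on the work surface. World frame = base frame: x ahead of the robot, y to its left, z up, the work surface at z = 0. Lengths are in m, angles in rad, forces in N, time in s.
With the tool pointing down it reaches from about 0.325 to 0.775 m from the base axis. Payload 9.3 kg.
Tool frame: the origin (TCP) lies between the finger pads; the fingertips stand 8 mm ahead of it and the grasp point (between the pads) lies 11 mm behind it (bot.nose_length is the distance from the TCP to the fingertips, in m); z points along the fingers, x is the direction in which the jaws open and shut, and the axes are right-handed (so a half turn about z gives the same grasp; the last joint's range is limited). The gripper opens to 85 mm and grips with 20 to 120 N. Pads are 22 mm wide; open, the fingers measure 114 mm over their backs; the gripper's body (76 mm by 85 mm) begins 54 mm behind the grasp point. The pads swing forward as they close: fully open they stand 13 mm farther back than shut.
Start: joints at [0.987, 0.259, 0.021, 1.334, 0, 1.418], TCP at [0.23, 0.5, 0.239] pointing down, gripper open.
Joint ranges: [-3.04, 3.04], [-0.91, 1.82], [-1.04, 1.36], [-1.92, 1.95], [-1.52, 1.45], [-3.14, 3.14]. Speed limits (rad/s): [2.22, 2.22, 2.79, 3.14, 3.14, 3.14].

## Interface

Orientations are given as a rotation vector (axis times angle).
In Python, from rig import bot, telemetry, cams gives the robot as it stands. Calls block until the motion is done:
- bot.reach(position, orientation): joint-space move of the TCP to a pose.
- bot.move_straight(position, rotation=None, max_speed=0.15): straight line of the TCP; rotation=None keeps the orientation; max_speed is the mean speed in m/s.
- bot.movej(angles): joint-space move.
- bot.grip(opening, effort=None): opening from 0.0 (shut) to 1.0 (fully open); effort is the grip in N (None keeps the last); returns when the fingers have stopped.
- bot.wait(seconds).
- bot.solve_ik(position, orientation): joint angles nearest the present ones, or None.
- telemetry.get_obs(): the state.
- cams.capture(name): name is "scene" or "top" or "wrist"; returns (picture, depth): 480x640x3 uint8, red, green, blue; 480x640 float32, m along the optical axis (not along the pixel's ray), 0 where there is no reading.
- cams.camera_info(name): a dict with "K" (3x3 intrinsics, pixels), "origin" and "rotation" of the camera in the world. Camera axes: x right, y down, z forward; pixel columns grow to the right and rows downward; lengths in m; the calibration is good to about 2 mm. The wrist camera is an equidistant fisheye: a pixel r from the principal point sees the ray r / f radians off the axis. A picture is of the moment at which its call begins: read the wrist's pose just before it. camera_info takes no time and is no camera call; for the wrist camera it gives the pose at the moment of the call.
A pose or a line that the arm cannot do raises bot.MotionError and nothing moves.
- bot.close_job(): hands the job in, once; it reports no verdict.
The state is a dict: "time_s": time; "joint_positions": joint angles; "qd": joint speeds; "joint_torque": joint torques, N m; "ee_pos": TCP position; "tool_rot": TCP orientation; "force": force on the tool from outside, world axes, zero at the start; "moment": the same for the moment, N m; "width": opening from 0.0 (shut) to 1.0 (fully open).
Only numpy, scipy, OpenCV 4.12 (cv2) and the standard library are available. Lean on these libraries where they do the work, as an engineer would, in place of code of your own. Each camera call takes 0.05 s, during which the arm holds its last target. There are 200 camera calls.

## Task

On the receiving bench two tall white cartons, one with a green band and one with an orange band, stand on end with their yellow bar-code labels facing sideways. With the fingers, gently push each one over from its labelled side so that it ends lying flat on the bench, about where it stood, with its label facing straight up for scanning. Do not grip or lift them, and leave everything else on the bench where it is.

Things in the scene. Friction and masses are not known exactly. Their poses are not given: they have to be found in the camera images.
- carton_green_center (a point): Centre of the white green-banded carton, 55 mm thick (x) by 85 mm wide (y) by 180 mm tall (z), standing on its small end at the start: 90 mm above its foot, 27.5 mm from each broad face. z points from foot to top; x is level at the start and points out of the PLAIN back face, so the broad face with the yellow bar-code label is on the -x side.
- carton_green_label (a point): Middle of the yellow label (64 x 100 mm) on the green-banded carton's labelled broad face, 125 mm above its foot while it stands; 55 mm above the bench when it lies label up. Same axes as the centre. The label laps 18 mm over the top end along that edge, so the labelled side shows from above.
- carton_green: The same carton, origin at the centre of its foot; same axes. Its foot has a band of green all round. Loose, rigid, evenly filled, 0.25 to 0.55 kg. Pushed level 120 mm or more above the bench it tips rather than slides; it topples by itself once leaned past 17 degrees.
- carton_orange_center (a point): Centre of the white orange-banded carton, 55 mm thick (x) by 85 mm wide (y) by 180 mm tall (z), standing on its small end at the start: 90 mm above its foot, 27.5 mm from each broad face. z points from foot to top; x is level at the start and points out of the PLAIN back face, so the broad face with the yellow bar-code label is on the -x side.
- carton_orange_label (a point): Middle of the yellow label (64 x 100 mm) on the orange-banded carton's labelled broad face, 125 mm above its foot while it stands; 55 mm above the bench when it lies label up. Same axes as the centre. The label laps 18 mm over the top end along that edge, so the labelled side shows from above.
- carton_orange: The same carton, origin at the centre of its foot; same axes. Its foot has a band of orange all round. Loose, rigid, evenly filled, 0.25 to 0.55 kg. Pushed level 120 mm or more above the bench it tips rather than slides; it topples by itself once leaned past 17 degrees.
- scanned: Bystander: a carton of the same size with a blue band, already lying label up (180 x 85 x 55 mm high), at the left of the bench. Origin under its centre.
- sanitiser: Bystander: white and blue bottle, 48 mm diameter, 130 mm tall, standing between the two cartons. Origin at its foot.
- tape: Bystander: brown roll of packing tape, 90 mm diameter, 48 mm high, at the left. Origin under its centre.
- marker: Bystander: black marker pen with red cap, 125 mm long, 17 mm thick, lying beyond the bottle and pointing away from the robot. Origin under its middle.
- stamp: Bystander: wooden hand stamp, base 50 x 35 mm, 78 mm tall, at the right. Origin under its centre.
- gloves: Bystander: blue glove box 230 x 120 x 70 mm high, at the right. Origin under its centre.

How it is judged:
At the end, for the whole second after the job is handed in: Both cartons lie flat on the bench at rest, label face up (within about 8.5 degrees, label 45 to 65 mm above the bench), each with its centre no more than 280 mm from where it started (toppling alone moves it about 135 mm) (angle between each of carton_green_center, carton_orange_center's own x axis and vertical above 2.99 rad and height (world z) of carton_green_label between 0.045 and 0.065 m and distance of each of carton_green_center, carton_orange_center from where it was at the start of the episode below 0.28 m and linear speed of each of carton_green, carton_orange below 0.02 m/s and angular speed of each of carton_green, carton_orange below 0.1 rad/s and height (world z) of carton_orange_label between 0.045 and 0.065 m); the robot touches nothing.
It fails at once if a carton is lifted: its centre rises above 108 mm (toppling alone takes it to 95 mm), or above 65 mm once it lies level (height (world z) of any of carton_green_center, carton_orange_center above 0.108 m or (angle between carton_green_center's own x axis and vertical above 2.9 rad and height (world z) of carton_green_center above 0.065 m) or (angle between carton_orange_center's own x axis and vertical above 2.9 rad and height (world z) of carton_orange_center above 0.065 m)).
It fails at once if a carton is squeezed or shoved by the fingers with more than 25 N (contact force between the fingers and carton_green above 25 N or contact force between the fingers and carton_orange above 25 N).
It fails at once if another thing on the bench is moved more than 25 mm (distance of any of scanned, sanitiser, tape, marker, stamp, gloves from where it was at the start of the episode above 0.025 m).
It fails at once if the bottle or the stamp is knocked over (angle between any of sanitiser, stamp's own z axis and vertical above 0.5 rad).
It also fails if it takes over 48 s, if anything falls off the work surface, if the arm or the gripper's body presses on something with over 40 N, if the wrist force passes 120 N, or if a joint passes its speed limit or range.

## Working session

There is one attempt and no reset: what is moved stays moved. The work goes in short steps, each a Python script; the robot and the scene stay as the last script left them, time stands still between calls to the robot, and variables do not carry over. Pictures are saved under pics/ and viewed, about 8 in all and at most 12, crops included, and the job is handed in when it is done.

```bash
mkdir -p pics
cat > h.py <<'E'
from rig import bot, telemetry, cams
import numpy as np, cv2
def snap(name,fn):
    im,d=cams.capture(name); i=cams.camera_info(name)
    cv2.imwrite('pics/'+fn+'.png',im[:,:,::-1]); np.savez('pics/'+fn+'.npz',im=im,d=d,K=i['K'],o=i['origin'],R=i['rotation'])
def cloud(fn):
    z=np.load('pics/'+fn+'.npz'); d=z['d']; v,u=np.mgrid[:480,:640]; K=z['K']
    p=np.stack([(u-K[0,2])/K[0,0]*d,(v-K[1,2])/K[1,1]*d,d],-1)
    return z['im'],p@z['R'].T+z['o'],d
E
python3 -c "
from h import *
snap('top','top1');snap('scene','sc1')
print(telemetry.get_obs()['time_s'],cams.camera_info('top'),cams.camera_info('scene'))"
```

```text
0.1 {'K': array([[619.57235087,   0.        , 309.71595749],
       [  0.        , 619.57235087, 240.10455424],
       [  0.        ,   0.        ,   1.        ]]), 'origin': array([0.27097632, 0.00818386, 1.68519179]), 'rotation': array([-2.15005698,  2.10777986, -0.19115508])} {'K': array([[594.62601239,   0.        , 322.02052351],
       [  0.        , 594.62601239, 247.30386194],
       [  0.        ,   0.        ,   1.        ]]), 'origin': array([1.26221596, 0.23655545, 1.14082685]), 'rotation': array([-1.57250072, -2.18245897,  0.71308306])}
```

View pics/top1.png

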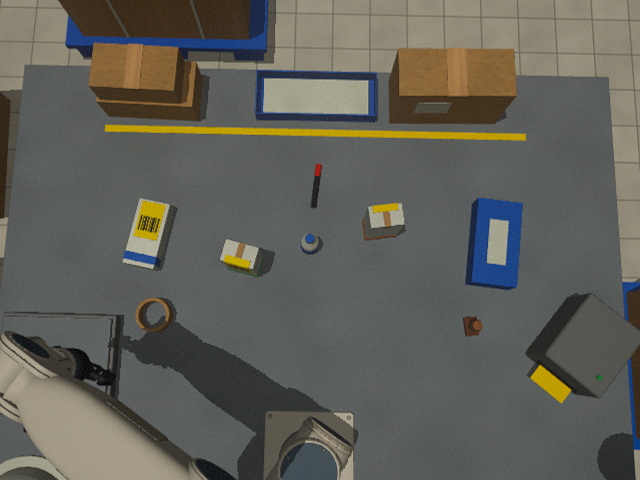

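View pics/sc1.png

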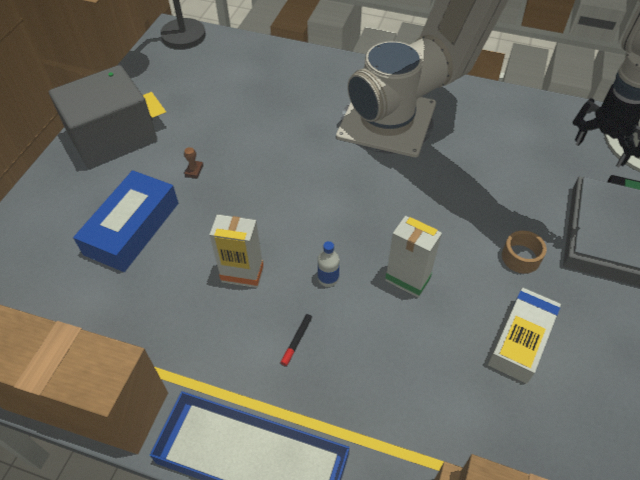

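Top view: the green carton's top is at about (241,254) with its yellow strip on the robot side (237,263). The orange carton's top is at (385,217) with its strip on the far side (385,208). The bottle is at (310,243), the marker at (317,186). Next I'll measure the top faces from depth.

```bash
sed -i 's/^    z=np.load(\(.*\)); d=z\[.d.\];/    z=np.load(\1); d=z["d"]; R=cv2.Rodrigues(z["R"])[0];/; s/z\[.R.\]\.T/R.T/' h.py
cat > meas.py <<'E'
from h import *
im,P,d=cloud('top1'); im=im.astype(int)
yel=(im[...,0]>150)&(im[...,1]>120)&(im[...,2]<90)
v,u=np.mgrid[:480,:640]
for n,(uu,vv) in dict(green=(243,256),orange=(384,220)).items():
    m=(abs(u-uu)<35)&(abs(v-vv)<35)&(P[...,2]>.165)&(P[...,2]<.195)&(d>0)
    p=P[m]; r=cv2.minAreaRect((p[:,:2]*1000).astype(np.float32)); y=P[m&yel]
    print(n,m.sum(),'z',np.median(p[:,2]),'rect',r,cv2.boxPoints(r).round().tolist(),'yel',y.mean(0),len(y))
    c=np.array(r[0])/1000; dv=c-y[:,:2].mean(0); print('push dir deg',np.degrees(np.arctan2(dv[1],dv[0])),np.linalg.norm(dv))
for n,(uu,vv) in dict(bottle=(310,243),mk0=(318,166),mk1=(314,205),tape=(154,314),blue=(147,234),glove=(495,243),stamp=(473,325)).items():
    print(n,P[vv,uu].round(3))
print('bench',P[280,350])
E
python3 meas.py
```

```text
green 805 z 0.1796882442043357 rect ((503.42779541015625, 182.760986328125), (86.28604888916016, 57.40849304199219), 75.36961364746094) [[465.0, 148.0], [520.0, 134.0], [542.0, 217.0], [487.0, 232.0]] yel [0.48618614 0.18710193 0.18038695] 194
push dir deg -14.131684860198435 0.017779717499649902
orange 788 z 0.17937784540497703 rect ((608.0728759765625, -179.70864868164062), (58.71934127807617, 86.7164535522461), 7.039526462554932) [[574.0, -140.0], [584.0, -226.0], [643.0, -219.0], [632.0, -133.0]] yel [ 0.6273144  -0.17671767  0.17998907] 170
push dir deg -171.16443461641455 0.0194726012347269
bottle [0.543 0.008 0.129]
mk0 [ 0.781 -0.01   0.018]
mk1 [ 0.67  -0.001  0.014]
tape [ 0.362  0.426 -0.002]
blue [0.571 0.444 0.058]
glove [ 0.562 -0.479  0.078]
stamp [ 0.347 -0.418  0.069]
bench [ 0.46444672 -0.10291864  0.00641831]
```

Sizes and heights match (86x57 mm and 87x59 mm, tops at z≈0.18). The green carton goes along -14.6° and the orange along 187°. Both landing strips are clear.

```bash
cat > push.py <<'E'
from h import *
from scipy.spatial.transform import Rotation as Rn
import sys
T=dict(green=((.5034,.1828),-14.6),orange=((.608,-.1797),187.04))
def plan(n):
    c,a=T[n]; a=np.radians(a); d=np.array([np.cos(a),np.sin(a),0]); c=np.array([*c,0])
    at=lambda s,z: c+s*d+[0,0,z]
    best=None
    for sg in (1,-1):
        x=sg*np.array([-d[1],d[0],0]); z=np.array([0,0,-1.]); r=Rn.from_matrix(np.c_[x,np.cross(z,x),z]).as_rotvec()
        q=[bot.solve_ik(at(s,zz),r) for s,zz in((-.085,.32),(-.085,.16),(.03,.16))]
        if any(k is None for k in q): print('no ik',sg,[k is not None for k in q]); continue
        m=abs(q[0]-np.array(telemetry.get_obs()['joint_positions'])).max(); 
        if best is None or m<best[0]: best=(m,r,q)
    print(n,best and (best[0],np.round(best[2],2).tolist())); return at,best and best[1]
def run(n):
    at,r=plan(n)
    p=np.array(telemetry.get_obs()['ee_pos'])
    if p[2]<.32: bot.move_straight([p[0],p[1],.32])
    bot.grip(0.0)
    bot.reach(at(-.085,.32),r); bot.move_straight(at(-.085,.16),max_speed=.12)
    f0=np.array(telemetry.get_obs()['force'])
    for s in np.arange(-.05,.031,.01):
        bot.move_straight(at(s,.16),max_speed=.05)
        print(round(s,3),(np.array(telemetry.get_obs()['force'])-f0).round(1))
    bot.wait(.5); bot.move_straight(at(-.03,.17),max_speed=.1); bot.move_straight(at(-.03,.32),max_speed=.2)
    snap('scene','after_'+n); snap('top','aftertop_'+n); print(telemetry.get_obs()['time_s'])
if __name__=='__main__':
    plan('orange'); run('green')
E
python3 push.py
```

```text
orange (np.float64(1.3447452205332953), [[-0.36, 0.58, 0.73, 1.73, 0.0, 2.66], [-0.36, 0.57, 0.31, 1.32, 0.0, 2.66], [-0.45, 0.39, 0.01, 1.19, 0.0, 2.57]])
green (np.float64(0.8914407912895004), [[0.27, 0.1, 0.03, 1.5, 0.0, 0.53], [0.27, 0.16, -0.32, 1.1, 0.0, 0.53], [0.17, 0.31, -0.11, 1.15, 0.0, 0.42]])
-0.05 [-0.6 -0.2  0.4]
-0.04 [-0.9 -0.5 -0.3]
-0.03 [-1.7  0.3  0.4]
-0.02 [-0.6 -0.4 -0. ]
-0.01 [-1.  -0.3 -0.7]
0.0 [-0.8 -0.5 -0.2]
0.01 [-0.9 -0.2 -0.2]
0.02 [-0.2 -0.7 -1. ]
0.03 [-1.4  0.  -1.1]
10.275
```

View pics/after_green.png

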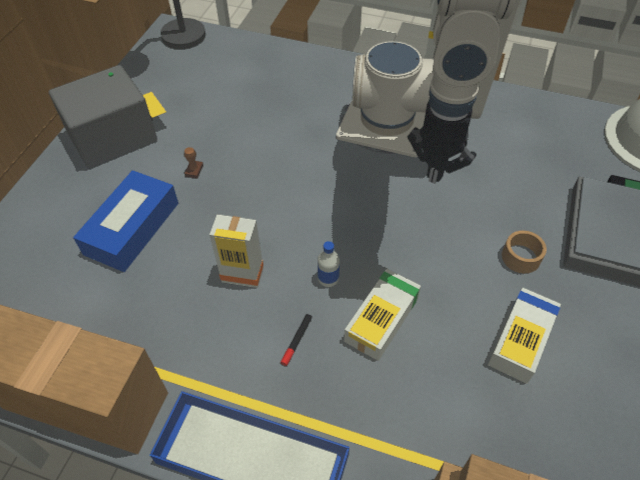

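The green carton lies label up at (380,315); the bottle (328,265) and marker (297,340) are unmoved. Orange next.

```bash
python3 -c "
from push import *
run('orange')
p=np.array(telemetry.get_obs()['ee_pos']); bot.reach([.36,.25,.32],telemetry.get_obs()['tool_rot']); snap('scene','end_sc'); snap('top','end_top')
im,P,d=cloud('end_top'); v,u=np.mgrid[:480,:640]; print(telemetry.get_obs()['time_s'])
for n,m in dict(green=(P[...,1]>.06)&(P[...,1]<.25)&(P[...,0]>.45),orange=(P[...,1]<-.08)&(P[...,1]>-.3)&(P[...,0]>.3)).items():
    m=m&(d>0)&(P[...,2]>.035)&(P[...,0]<.75)&(P[...,2]<.2); q=P[m]; print(n,m.sum(),q[:,2].min(),np.median(q[:,2]),q[:,2].max(),cv2.minAreaRect((q[:,:2]*1000).astype(np.float32)))
"
```

```text
orange (np.float64(0.9523530347136737), [[-0.36, 0.58, 0.73, 1.73, 0.0, -0.48], [-0.36, 0.57, 0.31, 1.32, 0.0, -0.48], [-0.45, 0.39, 0.01, 1.19, 0.0, -0.57]])
-0.05 [ 0.8 -0.4  0.1]
-0.04 [ 1.   0.5 -0.7]
-0.03 [0.7 0.2 0.4]
-0.02 [0.8 1.  0.1]
-0.01 [0.9 1.2 0.1]
0.0 [ 0.1  0.1 -0. ]
0.01 [ 1.  -0.  -0.4]
0.02 [0.9 0.1 0.6]
0.03 [-0.7  0.7 -0.1]
19.6833
21.625
green 2155 0.03523758531889265 0.055312838845637646 0.06762724561254929 ((619.6126098632812, 153.91387939453125), (86.85469818115234, 182.6668243408203), 76.10345458984375)
orange 2226 0.035481229063645925 0.05468744133357073 0.06696181889842534 ((483.07977294921875, -196.41192626953125), (181.66336059570312, 87.7449951171875), 8.166062355041504)
```

View pics/end_top.png

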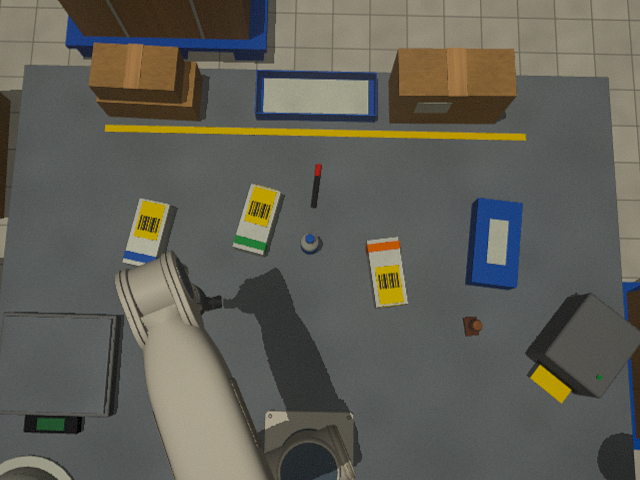

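View pics/end_sc.png

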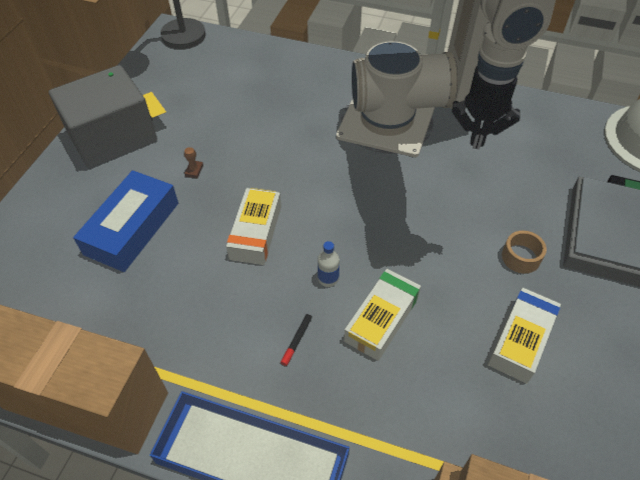

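Both cartons lie flat, label up: green at top-view (258,218), orange at (387,272). Nothing else has moved.

```bash
python3 -c "
from rig import bot
bot.close_job()"
```

```text
the job is handed in; nothing more can be done
```

I pushed both cartons over from their labelled sides with the closed fingertips, without gripping or lifting either one, and handed the job in at about 22 s of the 48 s allowed.

- **Cartons:** Both lie flat with the label up, top faces at a median height of about 55 mm. Each centre moved about 120–125 mm in plan, or about 135 mm with the drop in height (limit 280 mm).
- **Force:** The tool force I sampled between push steps stayed under 2 N. I did not record peaks between samples.
- **Other items:** In the final scene and top pictures nothing else had visibly moved, and the arm was clear of everything on the bench. I judged this by eye and did not measure it.

No check failed or disagreed. The hand-in gave no verdict.

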